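Tip boiled potatoes from a tilting pan into a serving bowl

ROBOT

A 6-joint arm with a two-finger parallel gripper is mounted at the origin on a cart in front of the work surface, level with it; the furniture and walls round the work are solid. World frame = base frame: x ahead of the robot, y to its left, z up, the work surface at z = 0. Lengths are in m, angles in rad, forces in N, time in s.
With the tool pointing down it reaches from about 0.275 to 0.85 m from the base axis. Payload 19 kg.
Tool frame: the origin (TCP) lies midway between the tips of the shut fingers; the grasp point (between the pads) lies 19 mm behind it; y points along the fingers, z is the direction in which the jaws open and shut, and the axes are right-handed (so a half turn about y gives the same grasp; the last joint's range is limited). The gripper opens to 85 mm and grips with 20 to 120 N. Pads are 22 mm wide; open, the fingers measure 114 mm over their backs; the gripper's body (76 mm by 85 mm) begins 54 mm behind the grasp point. The pads swing forward as they close: fully open they stand 13 mm farther back than shut.
Start: joints at [1.121, 0.15, 1.437, -0, 1.554, -0.134], TCP at [0.179, 0.547, 0.231] pointing down, gripper open.
Joint ranges: [-2.8, 2.8], [-0.68, 2.1], [0.12, 2.68], [-1.39, 4.53], [0.16, 2.79], [-2.81, 2.81]. Speed limits (rad/s): [1.89, 1.89, 2.22, 3.01, 3.01, 3.01].

INTERFACE

Orientations are given as a unit quaternion [x, y, z, w].
In Python, from plant import * gives the robot as it stands.
- The arm moves only by the shell command python3 -m creep 'ROWS' [FORCE]. ROWS is a JSON object of lists of equal length, an entry for each row: "grip": the gripper's target within -1 to 1 (shut at 1, half-way at 0, fully open at -1); "slide": the shift along the tool's x, y, z in cm, a list of three; "rot": the turn, a rotation vector about the tool's x, y, z in degrees, a list of three. A call has 1 to 8 rows; each row is the pose to reach, as a shift and turn from the pose commanded when the call began, along the tool's axes at that moment; what a row does not reach only later rows make up. A row lasts 1/12 s, in which the tool goes at most 41.7 mm and 7.16 degrees, less where a joint would pass 70% of its speed; a pose out of reach is approached as far as the arm can. A call with a gripper value outside its range is refused whole. The fingers move at their own pace and stop on an object; FORCE is the grip in N (left out, the last holds). Time passes only in rows, so rows that repeat a pose let the fingers close. It gives the time, the measured TCP pose, the force and the opening at its end, in the units of the state.
- sense(): the state, without advancing time (a new reading comes with each control period).
- camera(name): name is "side" or "top"; returns (picture, depth): 384x512x3 uint8, blue, green, red; 384x512 float32, m along the optical axis (not along the pixel's ray), 0 where there is no reading.
- calibration(name): a dict with "K" (3x3 intrinsics, pixels), "k1" (the pictures are not rectified: a ray, as slopes to the right and down, at radius r is drawn at 1 + k1 r^2 times it, then the intrinsics apply), "world_from_camera" (4x4, takes a point from camera to world coordinates). Camera axes: x right, y down, z forward; pixel columns grow to the right and rows downward; lengths in m; the calibration is good to about 2 mm. A picture is of the moment at which its call begins. calibration takes no time and is no camera call.
- close_job(): hands the job in, once; it reports no verdict.
The state is a dict: "clock": time; "q": joint angles; "dq": joint speeds; "effort": joint torques, N m; "tool_pos": TCP position; "ee_rot": TCP orientation; "force": force on the tool from outside, world axes, zero at the start; "torque": the same for the moment, N m; "grip_width": finger opening in m.
Only numpy, scipy, OpenCV 4.12 (cv2) and the standard library are available. Lean on these libraries where they do the work, as an engineer would, in place of code of your own. Each camera call takes 0.05 s, during which the arm holds its last target. There are 200 camera calls.

TASK

Slide the white serving bowl along the worktop, without lifting it, until it stands under the pouring lip of the small tilting pan. Then tip the pan smoothly by its bar to about 50 degrees (never past 60, or its lip comes down into the bowl), hold it there for two seconds so that all four potatoes roll into the bowl, and lower it gently back to level without letting it drop. The bowl stays under the lip, and everything else on the worktop is left where it stands.

Things in the scene. Friction and masses are not known exactly. Their poses are not given: they have to be found in the camera images.
- stand: Steel stand of the tilting pan, fixed, base 140 x 196 mm. Origin on the worktop; the pan pours towards its -x. The pivot axis is parallel to y, at x = -45 mm, z = 122 mm. Two upright cheeks 10 mm thick at y = +-91 mm carry it, top 143 mm. Front edge of the low base plate (18 mm high) at x = -55 mm; the bowl may touch it.
- pan (a joint): Tilt of the pan, rad: 0 = level on its rest, grows as the lip goes down (0.87 = 50 deg), up to 1.45. Nearly free pivot, weight behind it: a released pan falls back to 0. Steel pan, 0.9 kg, 125 mm wide inside; level, its floor is 92 mm above the worktop with 88 mm free below, its back wall ends 163 mm up at stand x = +78 mm, and its front is a ramp rising to the lip.
- bar (a point): Middle of the pan's tipping bar, turning with the pan: parallel to the pivot and 135 mm from it, black grip 100 mm long, 20 mm thick, a rod at each end. Pan level: it leans 25 deg from upright to the back (stand +x), 244 mm above the worktop; at 50 deg of tilt it leans 25 deg to the front. Pushing it towards stand -x tips the pan.
- lip (a point): Middle of the edge of the pouring lip (128 mm wide), which turns with the pan: level 132 mm above the worktop and 121 mm in front of the stand's origin; at 50 degrees about 71 mm up and 101 mm in front.
- catch (a point): Point on the worktop in front of the stand, at stand x = -0.150, y = 0: the middle of the place under the lip where the bowl catches everything.
- bowl: Loose round white bowl, 0.45 kg, 60 mm high, 184 mm across the rim, 128 mm across the foot, wall 4 mm. Origin at the centre of its underside, z up.
- bowl_in (a point): Centre of the bowl's inner floor, 6 mm above its underside.
- potato1: Boiled potato, a smooth egg-like lump about 52 x 45 x 45 mm, 60 g; origin at its centre. At the start all four lie on the floor of the pan.
- potato2: Boiled potato, a smooth egg-like lump about 52 x 45 x 45 mm, 60 g; origin at its centre. At the start all four lie on the floor of the pan.
- potato3: Boiled potato, a smooth egg-like lump about 52 x 45 x 45 mm, 60 g; origin at its centre. At the start all four lie on the floor of the pan.
- potato4: Boiled potato, a smooth egg-like lump about 52 x 45 x 45 mm, 60 g; origin at its centre. At the start all four lie on the floor of the pan.
- mill: Bystander: wooden pepper mill 58 mm across, 170 mm high; origin under its centre.
- salt: Bystander: glass salt shaker 44 mm across, 90 mm high; origin under its centre.
- oil: Bystander: square dark glass bottle 66 x 66 mm, 318 mm high; origin under its centre.
- honey: Bystander: glass honey jar with a grey lid, 71 mm across, 110 mm high; origin under its centre.
Things that resemble listed ones, but are neither listed nor needed, are in the scene too. Leave any orange look-alike of the potato2 alone.

How it is judged:
By the outcome, as a careful person would: the job done as asked, in the order asked, and still so for the second after the job is handed in, with the robot touching nothing.
It also fails if it takes over 59 s, if anything falls off the work surface, if the arm or the gripper's body presses on something with over 40 N, if the wrist force passes 120 N, or if a joint passes its speed limit or range.

## Working session

There is one attempt and no reset: what is moved stays moved. The work goes in short steps, Python scripts to look and compute and a shell command to move; the robot and the scene stay as the last step left them, time stands still between calls to the robot, and variables do not carry over. Pictures are saved under pics/ and viewed, about 8 in all and at most 12, crops included, and the job is handed in when it is done.

```bash
ls; mkdir -p pics; cat > h.py <<'E'
from plant import *
import numpy as np, cv2
from scipy.spatial.transform import Rotation as R
def cal(n):
    c=calibration(n); return np.array(c["K"]),c["k1"],np.array(c["world_from_camera"])
def ray(n,u,v):
    K,k1,T=cal(n)
    p=cv2.undistortPoints(np.array([[[u,v]]],float),K,np.array([k1,0,0,0.]))[0,0]
    # k1 model: drawn = r(1+k1 r^2), same as OpenCV
    return T[:3,3],T[:3,:3]@np.array([p[0],p[1],1.])
def onplane(n,u,v,z):
    o,d=ray(n,u,v); return o+d*(z-o[2])/d[2]
def pt(n,u,v,dep):
    o,d=ray(n,u,v); return o+d*dep
def cloud(n,dep):
    K,k1,T=cal(n); vs,us=np.mgrid[:384,:512]
    p=cv2.undistortPoints(np.stack([us,vs],-1).reshape(-1,1,2).astype(float),K,np.array([k1,0,0,0.])).reshape(384,512,2)
    c=np.concatenate([p,np.ones((384,512,1))],-1)*dep[...,None]
    return c@T[:3,:3].T+T[:3,3]
E
python3 - <<'E'
from h import *
for n in("side","top"):
    p,d=camera(n); np.savez(f"{n}0.npz",p=p,d=d); cv2.imwrite(f"pics/{n}0.png",cv2.resize(p,(800,600)))
    print(n,np.round(cal(n)[2],3).tolist(),cal(n)[0][0,0],cal(n)[1])
s=sense();print(s)
E
```

```text
pics
side [[0.885, -0.15, 0.442, -0.053], [-0.466, -0.334, 0.82, -1.152], [0.024, -0.931, -0.365, 0.682], [0.0, 0.0, 0.0, 1.0]] 381.3376542947688 -0.0828078720066616
top [[-0.014, -0.997, 0.075, 0.466], [-1.0, 0.012, -0.023, 0.035], [0.022, -0.076, -0.997, 1.332], [0.0, 0.0, 0.0, 1.0]] 407.4420666006162 0.007308987960266047
{'clock': 0.1, 'q': array([ 1.12101251e+00,  1.50931947e-01,  1.43794748e+00,  1.50770288e-05,
        1.55377924e+00, -1.33995517e-01]), 'dq': array([-0.00105207,  0.00016029, -0.00290088,  0.00073713, -0.00220245,
       -0.0005278 ]), 'effort': array([ 5.18763802e-03, -7.14371181e+01, -5.71798539e+01,  2.92346294e-05,
        6.79320772e-03, -1.63098787e-05]), 'tool_pos': array([0.17849447, 0.54637164, 0.23074783]), 'ee_rot': array([ 0.6986701 , -0.11129833,  0.11107121, -0.69795126]), 'force': array([ 0.46734488, -0.05177509, -0.38820698]), 'torque': array([ 0.02814675,  0.0408963 , -0.01129942]), 'grip_width': 0.08545637738836805}
```

View pics/side0.png

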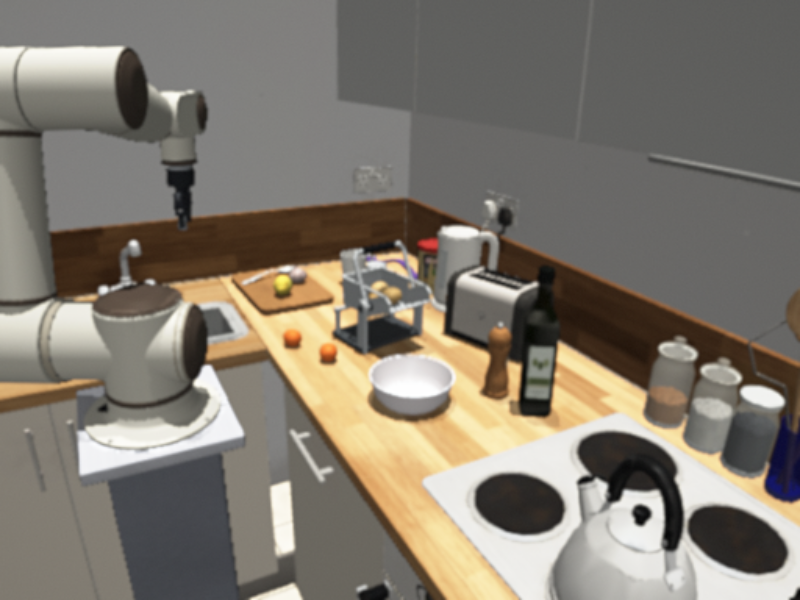

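View pics/top0.png

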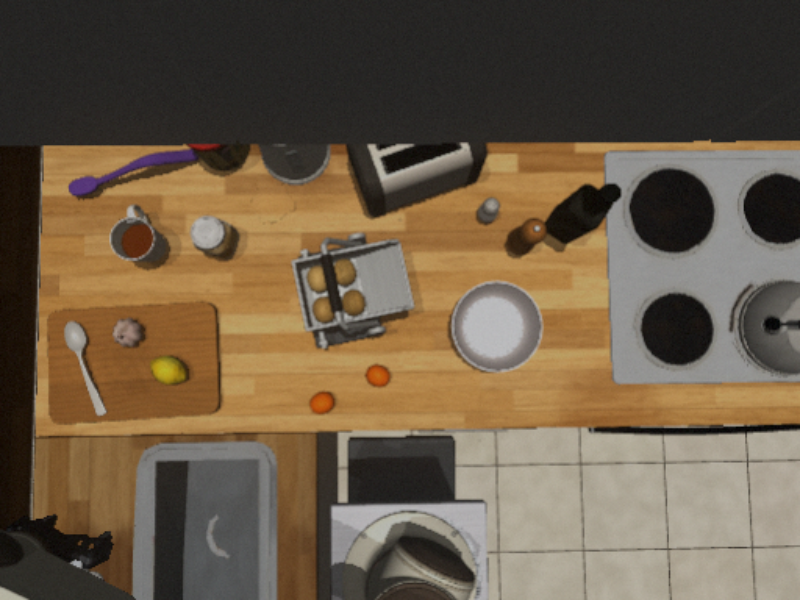

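Top view: bowl at (496,326), the only white bowl; the others in that colour are the grey pot (800,325) and the honey lid (210,235), neither of them a match. The pan is at (350,288), with the black bar at (332,285) and the lip at (400,275) facing image right. Orange look-alikes are at (322,402) and (377,376); mill (533,230), salt (488,210), oil (585,210). I'll check all this in a close crop and measure.

```bash
python3 - <<'E'
from h import *
f=np.load("top0.npz");p,d=f["p"],f["d"]
c=p[140:260,180:360]; cv2.imwrite("pics/crop1.png",cv2.resize(c,None,fx=4.4,fy=4.4,interpolation=cv2.INTER_CUBIC))
P=cloud("top",d); np.save("P0.npy",P)
Z=P[...,2]
hsv=cv2.cvtColor(p,cv2.COLOR_BGR2HSV)
print("table z",np.median(Z[225:240,170:190]))
# bowl: bright, unsaturated
m=((hsv[...,1]<60)&(hsv[...,2]>90)).astype(np.uint8); m[:, :280]=0; m[:,355:]=0; m[:170]=0;m[245:]=0
cs,_=cv2.findContours(m,cv2.RETR_EXTERNAL,cv2.CHAIN_APPROX_NONE); k=max(cs,key=cv2.contourArea)
(u,v),r=cv2.minEnclosingCircle(k);print("bowl px",u,v,r,onplane("top",u,v,.06)); 
b=P[170:245,280:355].reshape(-1,3); rim=b[(b[:,2]>.052)&(b[:,2]<.08)]
print("rim cloud",len(rim),rim.min(0),rim.max(0),np.percentile(rim[:,2],[5,50,95]))
# bar: high
w=np.zeros(Z.shape,bool); w[145:225,180:270]=1
bar=w&(Z>.215)&(hsv[...,2]<70); q=P[bar]; print("bar n",len(q),q.mean(0),q.max(0)[2])
print(np.round(cv2.fitLine(q[:,:2].astype(np.float32),cv2.DIST_HUBER,0,.01,.01).ravel(),3),q.min(0),q.max(0))
np.set_printoptions(linewidth=250)
print((Z[150:225:3,185:270:4]*1000).round().astype(int))
E
```

```text
table z -0.0001912535951460459
bowl px 317.5386962890625 208.67335510253906 29.40953254699707 [ 0.50795915 -0.1800652   0.06      ]
rim cloud 354 [ 0.41659701 -0.27369656  0.05201256] [ 0.59853505 -0.09021213  0.06830373] [0.05268704 0.05806143 0.06271901]
bar n 265 [0.57544511 0.13121716 0.26713771] 1.3318657244642824
[0.974 0.226 0.566 0.13 ] [0.46620643 0.03471355 0.21990023] [0.6540269  0.15383452 1.33186572]
[[   3    4   -4    2   -1    5   -2    0    3    1  139  138   -2   -1   -7   -2    0   -5   -1    2    2   -1]
 [  -1    3   -4   -3    4   -1  235  213   -1   -2  142  124  109    3    3   -1    3  150   -3    5   -3   -2]
 [   0    0    4    2   -2  248  239  214  193  171  152  129   64  164  168  164  141  128   -4   -3    9    1]
 [   1   -2    1    2    2  246    2   -4   15   17  169  166  147  133  118  117  122  131    4    2    0    0]
 [   3    2   88   77   14  245  244  166  163  144  124  109  101  107  112  120  122  133    1   -1   -3    1]
 [  -3    2  167  166  165  250  248  115   98   89   90   94   98  108  110  116  125  124  133   -6   -3 1332]
 [  -
[... 1442 characters left out ...]
    4   -1   -3   -1]
 [   0    1   -3  139   93   90  162  164  247  108  210  190  169  151  127    1   -3   -3    0   -1   -3    1]
 [  -3    0    3  170  168  162   92   13   17  235  210  186   20   17  148  132   -1    1   -3   -1    0   -2]
 [   0   -1   -2   -5   12   89   18   15   18   23   16   17   17  141  128   26    3    4    0    1   -2   -3]
 [   1   -1   -3   -1   20   90   16   18   16   20   18   17   21    6    3   -2    1   -4   -1    2   -3    1]
 [   0   -3   -3   -1   20   87   73   16   17   12    0   -1   -4    0    1   -7    0   -1 1332    1    1    1]
 [  -8   -1    7   -6   -1   87    7   -4   -4    3    2    2   -1    1    1    0    2    1    1   -2   -6    1]]
```

View pics/crop1.png

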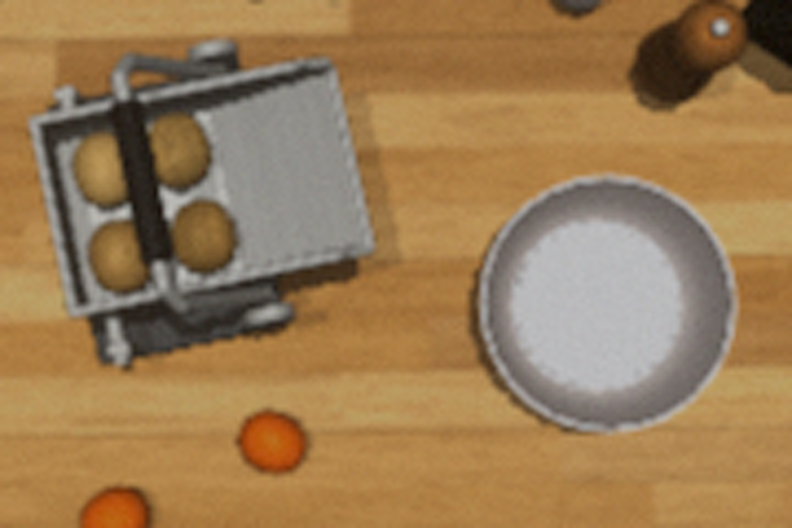

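The crop shows the white bowl at full px (317,208), the pan with the bar from (209,162) to (216,201), the lip edge from (255,154) to (264,197), and two oranges to stay clear of. Next I work out the stand frame.

```bash
python3 - <<'E'
from h import *
np.set_printoptions(suppress=True,precision=4)
T=lambda a,z:onplane("top",180+a[0]/4.4-.4,140+a[1]/4.4-.4,z)
l1,l2=T((330,62),.132),T((370,250),.132); b1,b2=T((128,95),.25),T((158,268),.25); w1,w2=T((35,120),.165),T((75,312),.165)
for n,a,b in(("lip",l1,l2),("bar",b1,b2),("back",w1,w2)):
    e=a-b; print(n,(a+b)/2,np.linalg.norm(e[:2]),"yaw of cross",np.degrees(np.arctan2(e[1],e[0])))
f=np.load("top0.npz");p=f["p"];P=np.load("P0.npy")
# bar by depth, fit rectangle
m=(P[...,2]>.235)&(P[...,2]<.27);m[:145]=0;m[225:]=0;m[:,:180]=0;m[:,270:]=0
q=P[m]; r=cv2.minAreaRect(q[:,:2].astype(np.float32)); print("bar depth",r,np.median(q,0),len(q))
# from bar yaw
for n,a,b in(("lip",l1,l2),("back",w1,w2),("bar",b1,b2)):
    pass
e=(l1-l2)+(b1-b2)+(w1-w2); e=e[:2]/np.linalg.norm(e[:2]); ya=-e   # stand y axis (+-)
xa=np.array([ya[1],-ya[0]])
lm=((l1+l2)/2)[:2]; bm=((b1+b2)/2)[:2]; wm=((w1+w2)/2)[:2]
if xa@(bm-lm)<0: xa=-xa
ya=np.array([-xa[1],xa[0]])
print("xa",xa,"ya",ya,"yaw",np.degrees(np.arctan2(xa[1],xa[0])))
o=[lm+.121*xa,bm-.012*xa,wm-.078*xa]; print("origins",o)
O=np.mean(o,0); print("O",O,"catch",O-.15*xa)
# side view crop around the pan
s=np.load("side0.npz")["p"]; cv2.imwrite("pics/crop2.png",cv2.resize(s[140:280,200:370],None,fx=4,fy=4,interpolation=cv2.INTER_CUBIC))
# objects
for n,u,v,z in(("or1",377,376,.02),("or2",322,402,.02),("mill",533,230,.17),("salt",488,210,.09)): print(n,onplane("top",u*.64,v*.64,z))
K,k1,Tc=cal("side")
for n,X in(("b1",b1),("b2",b2)):
    c=np.linalg.inv(Tc)@np.r_[X,1]; print(n,"side px",cv2.projectPoints(c[:3].reshape(1,3),np.zeros(3),np.zeros(3),K,np.array([k1,0,0,0.]))[0].ravel())
st=sense(); print(R.from_quat(st["ee_rot"]).as_matrix())
E
```

```text
lip [0.6077 0.0033 0.132 ] 0.13013688914545557 yaw of cross 11.145321723190493
bar [0.5796 0.1318 0.25  ] 0.1068549808785651 yaw of cross 9.447765162414536
back [0.5667 0.1967 0.165 ] 0.1283329590801572 yaw of cross 11.565539583778271
bar depth ((0.57733553647995, 0.13453760743141174), (0.15522854030132294, 0.02007872238755226), 11.772284507751465) [0.5762 0.1344 0.2508] 363
xa [-0.1873  0.9823] ya [-0.9823 -0.1873] yaw 100.79644177069824
origins [array([0.585 , 0.1221]), array([0.5819, 0.12  ]), array([0.5813, 0.1201])]
O [0.5827 0.1208] catch [ 0.6108 -0.0266]
or1 [0.4103 0.0604 0.02  ]
or2 [0.3594 0.1728 0.02  ]
mill [ 0.6814 -0.2344  0.17  ]
salt [ 0.7373 -0.1645  0.09  ]
b1 side px [253.0756 155.0205]
b2 side px [230.7926 159.3013]
[[ 0.9506 -0.0005  0.3106]
 [-0.3106 -0.001   0.9506]
 [-0.0002 -1.     -0.0011]]
```

View pics/crop2.png

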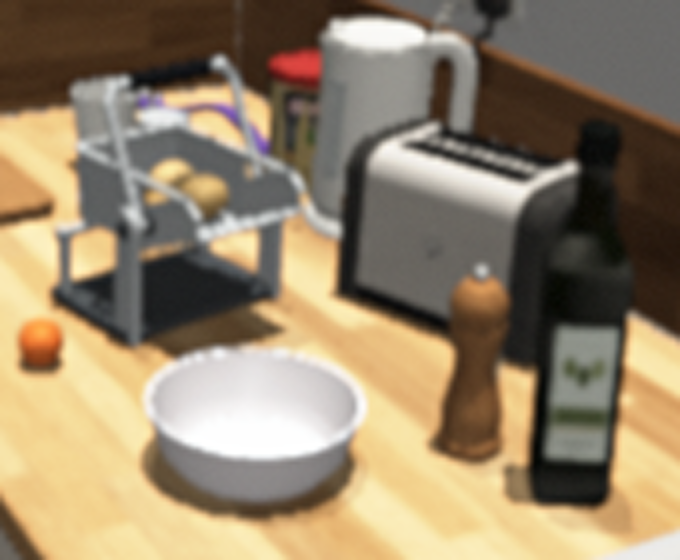

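Side crop: the bar runs from (233,160) to (253,157), matching the top view's projection, so bar height and position agree. The plan is to straddle the bowl's rim with open fingers, push it along a straight line, and later cage the bar between the fingers.

```bash
cat > go.py <<'E'
# usage: go.py x y z [yaw of tool z in deg] -> slide (cm) and turn still needed
import sys
from h import *
s=sense(); M=R.from_quat(s["ee_rot"]).as_matrix(); a=[float(x) for x in sys.argv[1:]]
print("t %.2f tcp"%s["clock"],s["tool_pos"].round(4),"F",s["force"].round(1),"w",round(s["grip_width"],4),"q6 %.2f"%s["q"][5])
yaw=np.degrees(np.arctan2(M[1,2],M[0,2])); print("yaw %.2f tilt y_t"%yaw,M[:,1].round(3))
print("slide cm",(M.T@(np.array(a[:3])-s["tool_pos"])*100).round(2))
if len(a)>3:
    t=R.from_matrix(M).inv()*R.from_matrix(np.c_[[np.sin(np.radians(a[3])),-np.cos(np.radians(a[3])),0],[0,0,-1],[np.cos(np.radians(a[3])),np.sin(np.radians(a[3])),0]])
    print("rot",t.as_rotvec(degrees=True).round(1))
E
python3 -m creep '{"grip":[-1,-1,-1,-1,-1,-1,-1,-1],"slide":[[50.3,0,-71.7],[50.3,0,-71.7],[50.3,0,-71.7],[50.3,0,-71.7],[50.3,0,-71.7],[50.3,0,-71.7],[50.3,0,-71.7],[50.3,0,-71.7]],"rot":[[0,0,0],[0,0,0],[0,0,0],[0,0,0],[0,0,0],[0,0,0],[0,0,0],[0,0,0]]}'
python3 go.py .434 -.291 .15 146.2
```

```text
clock: 0.77
tool_pos: [0.2752, 0.2269, 0.2312]
ee_rot: [0.698, -0.111, 0.111, -0.698]
force: [1.5, 0.8, 1.0]
grip_width: 0.0851
t 0.77 tcp [0.2752 0.2269 0.2312] F [1.5 0.8 1. ] w 0.0851 q6 -0.78
yaw 71.95 tilt y_t [ 0. -0. -1.]
slide cm [ 31.14   8.12 -44.32]
rot [  0.  -74.3   0. ]
```

```bash

python3 -m creep '{"grip":[-1,-1,-1,-1,-1,-1,-1,-1],"slide":[[31.1,0,-44.3],[31.1,0,-44.3],[31.1,0,-44.3],[31.1,0,-44.3],[31.1,0,-44.3],[31.1,0,-44.3],[31.1,0,-44.3],[31.1,0,-44.3]],"rot":[[0,-74,0],[0,-74,0],[0,-74,0],[0,-74,0],[0,-74,0],[0,-74,0],[0,-74,0],[0,-74,0]]}'
python3 go.py .434 -.291 .15 146.2
```

```text
clock: 1.43
tool_pos: [0.348, 0.0008, 0.2314]
ee_rot: [0.693, 0.141, -0.141, -0.693]
force: [0.1, 0.0, -0.7]
grip_width: 0.0854
t 1.43 tcp [0.348  0.0008 0.2314] F [ 0.1  0.  -0.7] w 0.0854 q6 -2.19
yaw 112.96 tilt y_t [ 0. -0. -1.]
slide cm [ -3.47   8.15 -30.22]
rot [  0.  -33.2   0. ]
```

```bash

python3 -m creep '{"grip":[-1,-1,-1,-1,-1,-1,-1,-1],"slide":[[-3.5,0,-30.2],[-3.5,0,-30.2],[-3.5,0,-30.2],[-3.5,0,-30.2],[-3.5,0,-30.2],[-3.5,0,-30.2],[-3.5,0,-30.2],[-3.5,0,-30.2]],"rot":[[0,147,0],[0,147,0],[0,147,0],[0,147,0],[0,147,0],[0,147,0],[0,147,0],[0,147,0]]}'
python3 go.py .434 -.291 .15 -33.8
```

```text
clock: 2.1
tool_pos: [0.4327, -0.2944, 0.2302]
ee_rot: [0.674, -0.214, 0.213, -0.674]
force: [0.6, 0.3, 0.1]
grip_width: 0.0852
t 2.10 tcp [ 0.4327 -0.2944  0.2302] F [0.6 0.3 0.1] w 0.0852 q6 -1.70
yaw 54.92 tilt y_t [-0.001  0.    -1.   ]
slide cm [-0.08  8.02  0.36]
rot [ 0.1 88.7 -0. ]
```

```bash

python3 -m creep '{"grip":[-1,-1,-1,-1,-1,-1,-1,-1],"slide":[[0,1,0],[0,2,0],[0,3,0],[0,4,0],[0,5,0],[0,6,0],[0,7,0],[0,8,0]],"rot":[[0,88.7,0],[0,88.7,0],[0,88.7,0],[0,88.7,0],[0,88.7,0],[0,88.7,0],[0,88.7,0],[0,88.7,0]]}' | head -1
python3 go.py .434 -.291 .03 -33.8
```

```text
clock: 2.77
t 2.77 tcp [ 0.4322 -0.2897  0.1507] F [-0.6 -0.5 -0.9] w 0.0855 q6 -0.70
yaw -2.23 tilt y_t [-0.  0. -1.]
slide cm [ 0.13 12.07  0.19]
rot [ 0.  31.6 -0. ]
```

```bash

python3 -m creep '{"grip":[-1,-1,-1,-1,-1,-1,-1,-1],"slide":[[0.1,1,0.2],[0.1,2,0.2],[0.1,3,0.2],[0.1,4,0.2],[0.1,6,0.2],[0.1,8,0.2],[0.1,10,0.2],[0.1,12,0.2]],"rot":[[0,31.6,0],[0,31.6,0],[0,31.6,0],[0,31.6,0],[0,31.6,0],[0,31.6,0],[0,31.6,0],[0,31.6,0]]}' | head -1
python3 go.py .559 -.104 .03 -33.8
python3 - <<'E'
from h import *
p,d=camera("top"); cv2.imwrite("pics/top1.png",cv2.resize(p[120:330,150:430],None,fx=2.8,fy=2.8,interpolation=cv2.INTER_CUBIC)); 
E
```

```text
clock: 3.43
t 3.43 tcp [ 0.4341 -0.2907  0.0304] F [0.5 0.3 0.2] w 0.0853 q6 -0.15
yaw -33.48 tilt y_t [-0.  0. -1.]
slide cm [-22.47   0.03   0.11]
rot [0.  0.3 0. ]
```

View pics/top1.png

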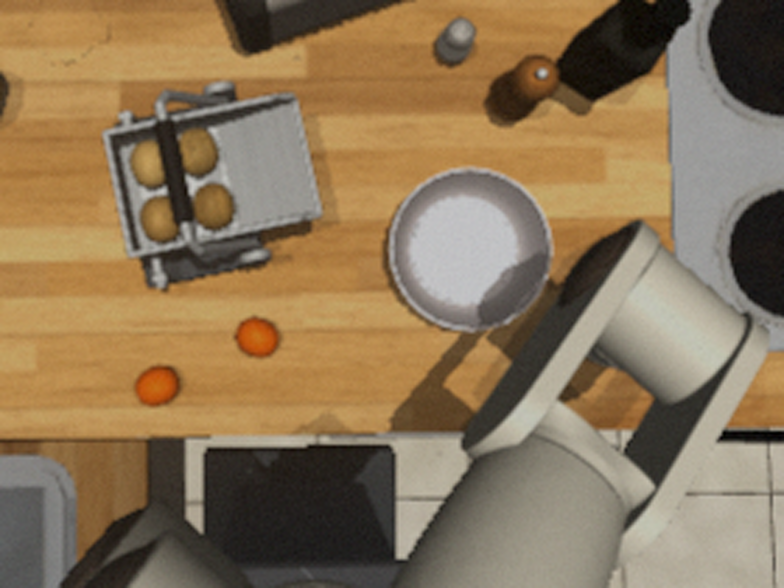

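The bowl (470,250 in the crop) hasn't moved, the gripper is behind it at the lower right, and the way to the pan is free. Pushing now.

```bash

python3 -m creep '{"grip":[-1,-1,-1,-1,-1,-1,-1,-1],"slide":[[-1,0,0],[-2,0,0],[-2.6,0,0],[-3.2,0,0],[-3.8,0,0],[-4.4,0,0],[-5,0,0],[-5.6,0,0]],"rot":[[0,0.3,0],[0,0.3,0],[0,0.3,0],[0,0.3,0],[0,0.3,0],[0,0.3,0],[0,0.3,0],[0,0.3,0]]}' | grep -E "clock|force"
python3 -m creep '{"grip":[-1,-1,-1,-1,-1,-1,-1,-1],"slide":[[-0.7,0,0],[-1.4,0,0],[-2.1,0,0],[-2.8,0,0],[-3.5,0,0],[-4.2,0,0],[-4.8,0,0],[-5.2,0,0]],"rot":[[0,0,0],[0,0,0],[0,0,0],[0,0,0],[0,0,0],[0,0,0],[0,0,0],[0,0,0]]}'| grep -E "clock|force"
cat > bowl.py <<'E'
import sys
from h import *
p,d=camera("top"); P=cloud("top",d)
b=P.reshape(-1,3); x0,y0=map(float,sys.argv[1:3])
# bowl rim by colour: unsaturated blob around the expected centre -> circle fit on its outline cast at rim height
hsv=cv2.cvtColor(p,cv2.COLOR_BGR2HSV); m=((hsv[...,1]<70)&(hsv[...,2]>85)&(np.hypot(P[...,0]-x0,P[...,1]-y0)<.12)&(P[...,2]>.003)&(P[...,2]<.075)).astype(np.uint8)
k=max(cv2.findContours(m,cv2.RETR_EXTERNAL,cv2.CHAIN_APPROX_NONE)[0],key=cv2.contourArea)
X=np.array([onplane("top",*q,.06) for q in k[:,0]])[:,:2]
from scipy.optimize import least_squares
f=least_squares(lambda c:np.hypot(*(X-c[:2]).T)-.092,[x0,y0],loss="soft_l1",f_scale=.003)
print("bowl",f.x.round(4),"resid",np.median(abs(f.fun)).round(4))
O=np.array([.5827,.1208]);xa=np.array([-.1873,.9823]);ya=np.array([-.9823,-.1873]); e=f.x-O
print("stand frame",(e@xa).round(4),(e@ya).round(4))
if len(sys.argv)>3: cv2.imwrite(sys.argv[3],cv2.resize(p[120:330,150:430],None,fx=2.8,fy=2.8,interpolation=cv2.INTER_CUBIC))
E
python3 bowl.py .54 -.13
python3 go.py .559 -.104 .03 -33.8
```

```text
clock: 4.15
force: [-1.8, -3.7, 2.9]
clock: 4.82
force: [-2.3, -3.2, 3.2]
bowl [ 0.5485 -0.121 ] resid 0.0051
stand frame -0.2311 0.0788
t 4.87 tcp [ 0.4947 -0.1999  0.0313] F [-0.7 -0.4  1.5] w 0.0857 q6 0.06
yaw -33.75 tilt y_t [-0.  0. -1.]
slide cm [-11.54   0.14   0.02]
rot [ 0.  0. -0.]
```

```bash

python3 -m creep '{"grip":[-1,-1,-1,-1,-1,-1,-1,-1],"slide":[[-0.3,0,0],[-0.9,0,0],[-1.6,0,0],[-2.3,0,0],[-3,0,0],[-3.7,0,0],[-4.4,0,0],[-5.1,0,0]],"rot":[[0,0,0],[0,0,0],[0,0,0],[0,0,0],[0,0,0],[0,0,0],[0,0,0],[0,0,0]]}' | grep -E "clock|force"
python3 -m creep '{"grip":[-1,-1,-1,-1,-1,-1,-1,-1],"slide":[[-0.7,0,0],[-1.4,0,0],[-2.1,0,0],[-2.8,0,0],[-3.4,0,0],[-3.9,0,0],[-4.2,0,0],[-4.3,0,0]],"rot":[[0,0,0],[0,0,0],[0,0,0],[0,0,0],[0,0,0],[0,0,0],[0,0,0],[0,0,0]]}'| grep -E "clock|force"
python3 bowl.py .60 -.04 pics/top2.png
python3 go.py .559 -.104 .03 -33.8
```

```text
clock: 5.53
force: [-2.3, -2.4, 0.5]
clock: 6.2
force: [-1.1, -2.9, 1.5]
bowl [ 0.5909 -0.0901] resid 0.0153
stand frame -0.2087 0.0314
t 6.25 tcp [ 0.5466 -0.1225  0.0314] F [-0.2 -0.3  0.5] w 0.0856 q6 0.23
yaw -33.76 tilt y_t [-0. -0. -1.]
slide cm [-2.23  0.14  0.01]
rot [0. 0. 0.]
```

View pics/top2.png

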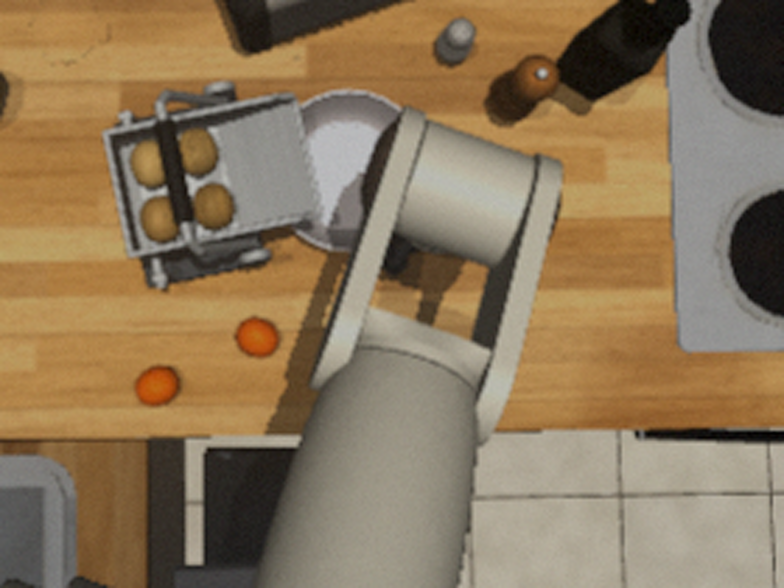

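The bowl (centre about (350,170) in the crop) is already partly under the lip and the bystanders are untouched. About 2 cm of push is left. After that I back off and lift.

```bash

python3 -m creep '{"grip":[-1,-1,-1,-1,-1,-1,-1,-1],"slide":[[-0.4,0,0],[-1,0,0],[-1.6,0,0],[-2,0,0],[-2,0,0],[-0.5,0,0],[2,0,0],[5,0,0]],"rot":[[0,0,0],[0,0,0],[0,0,0],[0,0,0],[0,0,0],[0,0,0],[0,0,0],[0,0,0]]}' | grep -E "clock|force"
python3 -m creep '{"grip":[-1,-1,-1,-1,-1,-1,-1,-1],"slide":[[3,-1,0],[6,-4,0],[7,-8,0],[8,-12,0],[8,-16,0],[8,-20,0],[8,-24,0],[8,-28,0]],"rot":[[0,0,0],[0,0,0],[0,0,0],[0,0,0],[0,0,0],[0,0,0],[0,0,0],[0,0,0]]}'| grep -E "clock|force"
python3 bowl.py .61 -.03 pics/top3.png
python3 go.py .578 .133 .35 100.8; python3 go.py .578 .133 .35 -79.2 | tail -1
```

```text
clock: 6.92
force: [0.5, 0.2, 0.1]
clock: 7.58
force: [1.3, -1.2, -0.5]
bowl [ 0.6105 -0.0288] resid 0.004
stand frame -0.1522 0.0007
t 7.63 tcp [ 0.4749 -0.2312  0.3217] F [-2.5  2.   7.9] w 0.0856 q6 -0.01
yaw -33.77 tilt y_t [ 0.008 -0.005 -1.   ]
slide cm [-36.01  -2.94 -11.65]
rot [  -0.3 -134.6    0.7]
rot [-0.5 45.4 -0.2]
```

View pics/top3.png

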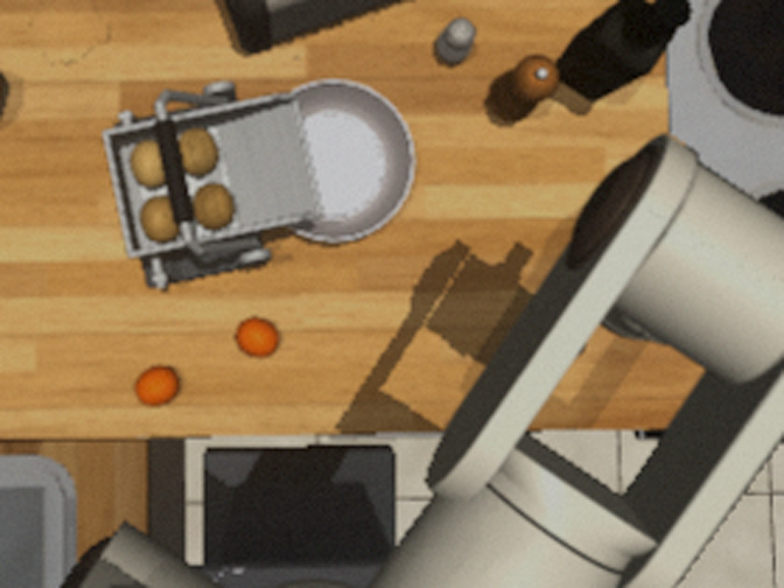

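The bowl stands under the lip at (333,160) in the crop, measured at stand (-152, 1) mm against a target of (-150, 0). Now to above the bar.

```bash

python3 -m creep '{"grip":[-1,-1,-1,-1,-1,-1,-1,-1],"slide":[[0,-3.5,0],[-36,-3.5,-11.6],[-36,-3.5,-11.6],[-36,-3.5,-11.6],[-36,-3.5,-11.6],[-36,-3.5,-11.6],[-36,-3.5,-11.6],[-36,-3.5,-11.6]],"rot":[[0,0,0],[0,45.4,0],[0,45.4,0],[0,45.4,0],[0,45.4,0],[0,45.4,0],[0,45.4,0],[0,45.4,0]]}' | grep -E "clock|force"
python3 go.py .578 .133 .35 -79.2
```

```text
clock: 8.3
force: [0.6, 0.9, -0.3]
t 8.30 tcp [0.5439 0.0121 0.3465] F [ 0.6  0.9 -0.3] w 0.0853 q6 1.23
yaw -77.20 tilt y_t [ 0.  0. -1.]
slide cm [ -6.    -0.35 -11.03]
rot [ 0.  2. -0.]
```

```bash

python3 -m creep '{"grip":[-1,-1,-1,-1,-1,-1,-1,-1],"slide":[[-6,-0.3,-11],[-6,-0.3,-11],[-6,-0.3,-11],[-6,-0.3,-11],[-6,-0.3,-11],[-6,-0.3,-11],[-6,-0.3,-11],[-6,-0.3,-11]],"rot":[[0,2,0],[0,2,0],[0,2,0],[0,2,0],[0,2,0],[0,2,0],[0,2,0],[0,2,0]]}' | grep -E "clock|force"
python3 go.py .578 .133 .225 -79.2
python3 - <<'E'
from h import *
p,d=camera("side"); cv2.imwrite("pics/side1.png",cv2.resize(p[90:270,180:380],None,fx=3.3,fy=3.3,interpolation=cv2.INTER_CUBIC)); 
E
```

```text
clock: 8.97
force: [0.1, 0.2, 0.5]
t 8.97 tcp [0.5772 0.1297 0.3497] F [0.1 0.2 0.5] w 0.0855 q6 1.47
yaw -79.00 tilt y_t [ 0. -0. -1.]
slide cm [-0.14 12.47 -0.31]
rot [-0.   0.2 -0. ]
```

View pics/side1.png

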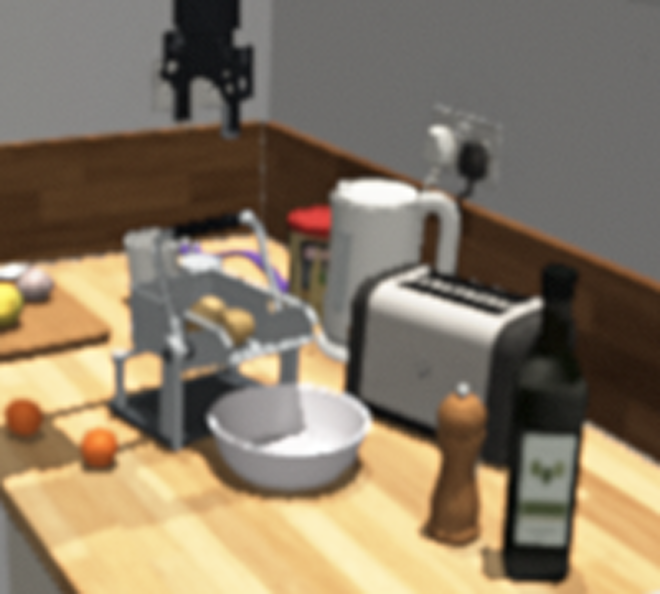

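The open fingers are above the bar, lined up with it, and the bowl is under the lip. Descending and closing loosely round the bar.

```bash

python3 -m creep '{"grip":[-1,-1,-1,-1,-1,-1,-1,-1],"slide":[[0,2.5,-0.3],[0,5,-0.3],[0,7.5,-0.3],[0,9.5,-0.3],[0,11,-0.3],[0,12,-0.3],[0,12.7,-0.3],[0,12.7,-0.3]],"rot":[[0,0,0],[0,0,0],[0,0,0],[0,0,0],[0,0,0],[0,0,0],[0,0,0],[0,0,0]]}' | grep -E "clock|force"
python3 -m creep '{"grip":[0,0.2,0.3,0.35,0.35,0.35],"slide":[[0,0,0],[0,0,0],[0,0,0],[0,0,0],[0,0,0],[0,0,0]],"rot":[[0,0,0],[0,0,0],[0,0,0],[0,0,0],[0,0,0],[0,0,0]]}' 20
python3 - <<'E'
from h import *
p,d=camera("side"); cv2.imwrite("pics/side2.png",cv2.resize(p[110:240,200:330],None,fx=4.5,fy=4.5,interpolation=cv2.INTER_CUBIC)); 
E
```

```text
clock: 9.68
force: [-0.2, 0.2, 0.9]
clock: 10.18
tool_pos: [0.5768, 0.1339, 0.2227]
ee_rot: [0.068, -0.704, 0.704, -0.068]
force: [0.2, 0.8, 0.0]
grip_width: 0.0278
```

View pics/side2.png

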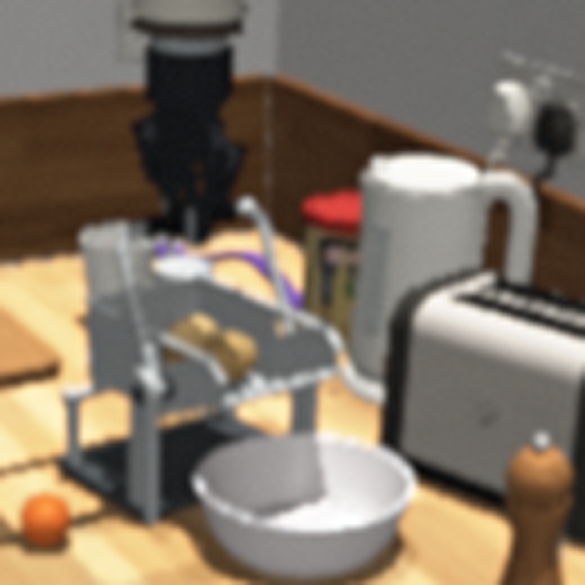

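The bar is caged, with a 28 mm gap round 20 mm, and the bowl is under the lip. Starting a smooth tip along the arc.

```bash

python3 -m creep '{"grip":[0.35,0.35,0.35,0.35,0.35,0.35,0.35,0.35],"slide":[[0,0,0.3],[0,0,0.6],[0,-0.1,0.8],[0,-0.2,1.1],[0,-0.35,1.5],[0,-0.5,1.9],[0,-0.65,2.3],[0,-0.8,2.8]],"rot":[[0,0,0],[0,0,0],[0,0,0],[0,0,0],[0,0,0],[0,0,0],[0,0,0],[0,0,0]]}'
python3 - <<'E'
from h import *
np.set_printoptions(suppress=True,precision=4)
p,d=camera("top");P=cloud("top",d)
O=np.array([.5827,.1208]);xa=np.array([-.1873,.9823]);ya=np.array([-.9823,-.1873])
S=np.dstack([(P[...,:2]-O)@xa,(P[...,:2]-O)@ya,P[...,2]])
m=(S[...,0]<-.06)&(S[...,0]>-.14)&(abs(S[...,1])<.06)&(S[...,2]>.075); q=S[m]
e=q[q[:,0]<np.percentile(q[:,0],8)]; print("lip edge",len(e),np.median(e,0))
E
```

```text
clock: 10.9
tool_pos: [0.5822, 0.1065, 0.2309]
ee_rot: [-0.068, 0.704, -0.704, 0.069]
force: [-0.9, 4.2, 2.4]
grip_width: 0.0277
lip edge 93 [-0.1181  0.0016  0.1182]
```

Tilt measured from the lip is 10.3° against 10° planned, so I continue.

```bash

python3 -m creep '{"grip":[0.35,0.35,0.35,0.35,0.35,0.35,0.35,0.35],"slide":[[0,-0.1,0.35],[0,-0.2,0.7],[0,-0.25,1.1],[0,-0.3,1.45],[0,-0.35,1.8],[0,-0.4,2.2],[0,-0.45,2.55],[0,-0.45,2.9]],"rot":[[0,0,0],[0,0,0],[0,0,0],[0,0,0],[0,0,0],[0,0,0],[0,0,0],[0,0,0]]}'|grep -E "clock|force"
python3 -m creep '{"grip":[0.35,0.35,0.35,0.35,0.35,0.35,0.35,0.35],"slide":[[0,0,0.4],[0,0,0.8],[0,0,1.2],[0,0.05,1.6],[0,0.1,2.0],[0,0.15,2.4],[0,0.2,2.8],[0,0.25,3.2]],"rot":[[0,0,0],[0,0,0],[0,0,0],[0,0,0],[0,0,0],[0,0,0],[0,0,0],[0,0,0]]}'
cat > tilt.py <<'E'
from h import *
import sys
np.set_printoptions(suppress=True,precision=4)
O=np.array([.5827,.1208]);xa=np.array([-.1873,.9823]);ya=np.array([-.9823,-.1873])
s=sense(); t=(s["tool_pos"][:2]-O)@xa; b=t+.004
print("clock %.2f stand x tcp %.4f -> tilt if bar on back finger %.1f"%(s["clock"],t,25-np.degrees(np.arcsin((b+.045)/.135))),"F",s["force"].round(1))
p,d=camera("top");P=cloud("top",d)
S=np.dstack([(P[...,:2]-O)@xa,(P[...,:2]-O)@ya,P[...,2]])
# pan side-wall/ramp edge: visible lip points, flat middle strip
m=(S[...,0]<-.06)&(S[...,0]>-.14)&(abs(S[...,1])<.06)&(S[...,2]>.064)&(S[...,2]<.14); q=S[m]
if len(q)>20:
    e=q[q[:,0]<np.percentile(q[:,0],8)]; l=np.median(e,0); print("lip edge",len(e),l,"tilt",7.5-np.degrees(np.arctan2(l[2]-.122,-(l[0]+.045))))
if len(sys.argv)>1: cv2.imwrite(sys.argv[1],cv2.resize(p[120:260,180:330],None,fx=4,fy=4,interpolation=cv2.INTER_CUBIC))
if len(sys.argv)>2:
    p,d=camera("side");cv2.imwrite(sys.argv[2],cv2.resize(p[110:250,200:350],None,fx=4,fy=4,interpolation=cv2.INTER_CUBIC))
E
python3 tilt.py
```

```text
clock: 11.62
force: [0.3, 3.5, 2.7]
clock: 12.28
tool_pos: [0.5939, 0.046, 0.2323]
ee_rot: [0.068, -0.704, 0.704, -0.068]
force: [0.4, 1.5, -0.0]
grip_width: 0.0279
clock 12.28 stand x tcp -0.0756 -> tilt if bar on back finger 36.4 F [ 0.4  1.5 -0. ]
lip edge 11 [-0.1102  0.0438  0.086 ] tilt 36.38758006802853
```

Measured tilt is 36.4° against 36° planned. I go on to about 50° and hold.

```bash

python3 -m creep '{"grip":[0.35,0.35,0.35,0.35,0.35,0.35,0.35,0.35],"slide":[[0,0.1,0.4],[0,0.2,0.8],[0,0.3,1.2],[0,0.45,1.6],[0,0.6,2.0],[0,0.75,2.4],[0,0.85,2.7],[0,0.95,2.95]],"rot":[[0,0,0],[0,0,0],[0,0,0],[0,0,0],[0,0,0],[0,0,0],[0,0,0],[0,0,0]]}'|grep -E "clock|force"
python3 -m creep '{"grip":[0.35,0.35,0.35,0.35,0.35,0.35,0.35,0.35],"slide":[[0,0,0],[0,0,0],[0,0,0],[0,0,0],[0,0,0],[0,0,0],[0,0,0],[0,0,0]],"rot":[[0,0,0],[0,0,0],[0,0,0],[0,0,0],[0,0,0],[0,0,0],[0,0,0],[0,0,0]]}'|grep -E "clock|force"
python3 tilt.py pics/t5.png pics/s5.png
```

```text
clock: 13.0
force: [0.9, 1.8, 0.7]
clock: 13.67
force: [-0.5, 1.5, -0.7]
clock 13.67 stand x tcp -0.1045 -> tilt if bar on back finger 49.3 F [-0.5  1.5 -0.7]
lip edge 15 [-0.0949  0.0457  0.0744] tilt 51.17975552619601
```

View pics/s5.png

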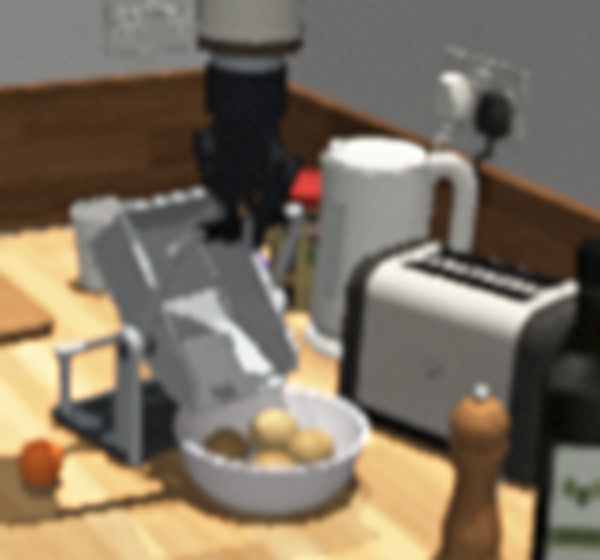

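All four potatoes are in the bowl (near (270,440) in the crop), the pan is empty and the tilt is about 49–51°. I hold for two more seconds, then lower along the reverse arc.

```bash

python3 -m creep '{"grip":[0.35,0.35,0.35,0.35,0.35,0.35,0.35,0.35],"slide":[[0,0,0],[0,0,0],[0,0,0],[0,0,0],[0,0,0],[0,0,0],[0,0,0],[0,0,0]],"rot":[[0,0,0],[0,0,0],[0,0,0],[0,0,0],[0,0,0],[0,0,0],[0,0,0],[0,0,0]]}'|grep -E "clock|force"
python3 -m creep '{"grip":[0.35,0.35,0.35,0.35,0.35,0.35,0.35,0.35],"slide":[[0,0,0],[0,0,0],[0,0,0],[0,0,0],[0,0,0],[0,0,0],[0,0,0],[0,0,0]],"rot":[[0,0,0],[0,0,0],[0,0,0],[0,0,0],[0,0,0],[0,0,0],[0,0,0],[0,0,0]]}'|grep -E "clock|force"
python3 -m creep '{"grip":[0.35,0.35,0.35,0.35,0.35,0.35,0.35,0.35],"slide":[[0,0,0],[0,0,0],[0,0,0],[0,0,0],[0,0,0],[0,0,0],[0,0,0],[0,0,0]],"rot":[[0,0,0],[0,0,0],[0,0,0],[0,0,0],[0,0,0],[0,0,0],[0,0,0],[0,0,0]]}'|grep -E "clock|force"
python3 -m creep '{"grip":[0.35,0.35,0.35,0.35,0.35,0.35,0.35,0.35],"slide":[[0,-0.1,-0.25],[0,-0.25,-0.6],[0,-0.4,-1.0],[0,-0.55,-1.4],[0,-0.65,-1.8],[0,-0.75,-2.2],[0,-0.85,-2.6],[0,-0.95,-2.95]],"rot":[[0,0,0],[0,0,0],[0,0,0],[0,0,0],[0,0,0],[0,0,0],[0,0,0],[0,0,0]]}'|grep -E "clock|force"
python3 -m creep '{"grip":[0.35,0.35,0.35,0.35,0.35,0.35,0.35,0.35],"slide":[[0,-0.05,-0.4],[0,-0.1,-0.8],[0,-0.15,-1.2],[0,-0.2,-1.6],[0,-0.25,-2.0],[0,-0.25,-2.4],[0,-0.25,-2.8],[0,-0.25,-3.2]],"rot":[[0,0,0],[0,0,0],[0,0,0],[0,0,0],[0,0,0],[0,0,0],[0,0,0],[0,0,0]]}'|grep -E "clock|force"
python3 -m creep '{"grip":[0.35,0.35,0.35,0.35,0.35,0.35,0.35,0.35],"slide":[[0,0,-0.35],[0,0,-0.7],[0,0.05,-1.1],[0,0.1,-1.45],[0,0.15,-1.8],[0,0.25,-2.2],[0,0.35,-2.55],[0,0.45,-2.9]],"rot":[[0,0,0],[0,0,0],[0,0,0],[0,0,0],[0,0,0],[0,0,0],[0,0,0],[0,0,0]]}'|grep -E "clock|force"
python3 tilt.py
```

```text
clock: 14.43
force: [-1.4, 1.0, -1.1]
clock: 15.1
force: [-0.3, 1.2, -1.6]
clock: 15.77
force: [-1.6, 1.6, -0.5]
clock: 16.43
force: [-0.3, 1.1, -0.6]
clock: 17.1
force: [0.7, 1.8, -1.5]
clock: 17.77
force: [0.1, 2.1, -1.1]
clock 17.77 stand x tcp -0.0137 -> tilt if bar on back finger 9.8 F [ 0.1  2.1 -1.1]
lip edge 26 [-0.1207  0.01    0.1186] tilt 10.079355259914031
```

```bash

python3 -m creep '{"grip":[0.35,0.35,0.35,0.35,0.35,0.35,0.35,0.35],"slide":[[0,0.1,-0.3],[0,0.2,-0.6],[0,0.35,-0.9],[0,0.45,-1.15],[0,0.55,-1.4],[0,0.65,-1.6],[0,0.7,-1.75],[0,0.75,-1.9]],"rot":[[0,0,0],[0,0,0],[0,0,0],[0,0,0],[0,0,0],[0,0,0],[0,0,0],[0,0,0]]}'|grep -E "clock|force"
python3 -m creep '{"grip":[0.35,0.35,0.35,0.35,0.35,0.35,0.35,0.35],"slide":[[0,0,-0.1],[0,0,-0.2],[0,0,-0.3],[0,0,-0.4],[0,0,-0.5],[0,0,-0.6],[0,0,-0.7],[0,0,-0.8]],"rot":[[0,0,0],[0,0,0],[0,0,0],[0,0,0],[0,0,0],[0,0,0],[0,0,0],[0,0,0]]}'|grep -E "clock|force"
python3 tilt.py
```

```text
clock: 18.48
force: [-0.8, 2.3, -1.3]
clock: 19.15
force: [0.1, 0.4, -0.9]
clock 19.15 stand x tcp 0.0129 -> tilt if bar on back finger -2.3 F [ 0.1  0.4 -0.9]
lip edge 62 [-0.1192  0.0064  0.1324] tilt -0.44736567809127514
```

The pan is back on its rest (tilt about 0°, finger force gone). Open, lift clear and check.

```bash

python3 -m creep '{"grip":[0,-0.5,-1,-1,-1,-1,-1,-1],"slide":[[0,0,0],[0,0,0],[0,0,0],[0,0,0],[0,0,0],[0,-0.5,0],[0,-2,0],[0,-4,0]],"rot":[[0,0,0],[0,0,0],[0,0,0],[0,0,0],[0,0,0],[0,0,0],[0,0,0],[0,0,0]]}'|grep -E "clock|force"
python3 -m creep '{"grip":[-1,-1,-1,-1,-1,-1,-1,-1],"slide":[[0,-3,0],[0,-6,0],[0,-9,0],[9,-10,0],[12,-10,0],[15,-10,0],[20,-10,0],[25,-10,0]],"rot":[[0,0,0],[0,0,0],[0,0,0],[0,0,0],[0,0,0],[0,0,0],[0,0,0],[0,0,0]]}'
python3 bowl.py .61 -.03 
python3 - <<'E'
from h import *
a,_=camera("top");b,_=camera("side")
cv2.imwrite("pics/end.png",np.hstack([cv2.resize(a[90:290,170:370],(400,400)),cv2.resize(b[110:270,190:350],(400,400))]))
E
python3 tilt.py
```

```text
clock: 19.87
force: [0.6, -0.2, 0.3]
clock: 20.53
tool_pos: [0.3708, 0.0926, 0.3629]
ee_rot: [0.068, -0.704, 0.704, -0.068]
force: [-0.2, -0.2, 1.6]
grip_width: 0.0853
bowl [ 0.6109 -0.0303] resid 0.0056
stand frame -0.1537 0.0006
clock 20.68 stand x tcp 0.0120 -> tilt if bar on back finger -1.9 F [-0.1 -0.1  0.9]
lip edge 65 [-0.1191  0.0071  0.1318] tilt -0.042194584009840774
```

View pics/end.png

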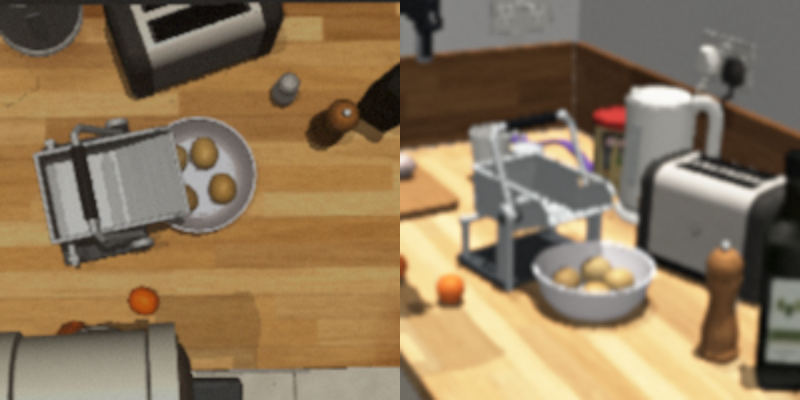

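The pan is empty and level, all four potatoes are in the bowl under the lip, and the bystanders and oranges stand where they were.

```bash
python3 -c "
from plant import *
print(close_job())"
```

```text
the job is handed in; nothing more can be done
None
```

The job is done and handed in at about 20.7 s of the 59 s allowed. No verdict is given.

- **Bowl:** I pushed it along the worktop with open fingers, without lifting it, until it stood under the lip. The last measurement puts it at stand (-154, 1) mm, against the target of (-150, 0) mm.
- **Pan:** I tipped it by its bar, loosely caged between the fingers, to about 50°. I held it there for about 2.7 s, lowered it along the same arc to its rest, and then let go.
- **Last checks:** The pan is level and empty, with its tilt measured at about 0°. All four potatoes are in the bowl. By eye, the mill, salt, oil and oranges in the last pictures are where they were; I did not measure them or the honey jar again. The gripper was clear of everything. The force readings taken between moves stayed below about 10 N.
- **Disagreements:** At the top of the tip, the bar position gave 49.3° and the few visible lip points gave 51.2°. One bowl measurement during the push was spoiled by the arm blocking the view, so I replaced it with dead reckoning and a clear view afterwards.

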